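Zero the kitchen scale with the push stick

TASK

The empty bowl is on the kitchen scale: take the push stick (the wooden handle with a round collar and a thin steel pin) out of its wooden stand and, with its pin, press the scale's round recessed zero button fully down and hold it there for about a second. Then put the stick back in its stand, upright with its collar sitting on the stand, and let go; keep the fingers off the button, and do not shift the bowl, the jam jar or the muddler or knock them over.

Things in the scene. Friction and masses are not known exactly. Their poses are not given: they have to be found in the camera images.
- stick_grip (a point): centre of the push stick's handle; z up along the stick (loose, 90 g, starts upright in the stand). Handle: light-wood round bar 24 mm across, reaching 40 mm above and below this point; grip it here from above, any yaw. Below it a round collar 52 mm across, 8 mm thick, its underside 48 mm below this point; then a steel pin 8 mm across, 45 mm long, its flat tip 93 mm below this point.
- stand_top (a point): centre of the round hole in the top face of the push stick's stand, a fixed dark-wood block 70 x 70 mm, 55 mm high; z up. Hole 26 mm across, 50 mm deep: the stick's pin goes into it and the collar rests flat on the top face. The stick starts within 5 mm of the hole's centre.
- zero_top (a point): centre of the zero button's top face (moves with it; z up): grey disc 24 mm across in a round recess 26 mm across, on the fixed white kitchen scale (220 x 170 x 34 mm). At rest 26 mm above the table, 8 mm below the scale's top. It is on the strip with the display, at the edge away from the robot; the raised rectangular pad at the strip's other end, 113 mm away, is fixed, not the button.
- zero (a joint): travel of the zero button in m: 0 released, 0.005 fully down. It springs back; it starts to move at about 1.2 N and is fully down at 4 N.
- bowl: white porcelain bowl 120 mm across and 45 mm high, standing loose on the scale's round steel weighing plate, whose top is 40 mm above the table; its axis is about 123 mm from the button. Origin: centre of its underside, z up. Stays where it is.
- jar: closed jam jar, 68 mm across and 85 mm high, loose on the table. Origin: centre of its underside, z up. Stays where it is.
- muddler: light-wood muddler, upright and loose on the table, 150 mm high, with a round foot 46 mm across and a handle 26 mm across; no collar or pin, and its foot is too broad for the recess. Origin: centre of its underside, z up. Stays where it is.
Not all that is in view belongs to the job. What is shaped like the part that bears stick_grip but purple is not meant. What is shaped like the part that bears stand_top but yellow is not meant.

How it is judged:
By the outcome, as a careful person would: the job done as asked, in the order asked, and still so for the second after the job is handed in, with the robot touching nothing.
It also fails if it takes over 48 s, if anything falls off the work surface, if the arm or the gripper's body presses on something with over 40 N, if the wrist force passes 120 N, or if a joint passes its speed limit or range.

ROBOT

A 6-joint arm with a two-finger parallel gripper is mounted at the origin on the work surface. World frame = base frame: x ahead of the robot, y to its left, z up, the work surface at z = 0. Lengths are in mm, angles in degrees, forces in N, time in s.
With the tool pointing down it reaches from about 350 to 725 mm from the base axis. Payload 6 kg.
Tool frame: the origin (TCP) lies at the very end of the fingers, on their centre line; the grasp point (between the pads) lies 19 mm behind it (arm.grip_point_offset is the distance from the TCP to the grasp point, in mm); z points along the fingers, x is the direction in which the jaws open and shut, and the axes are right-handed (so a half turn about z gives the same grasp; the last joint's range is limited). The gripper opens to 85 mm and grips with 20 to 120 N. Pads are 22 mm wide; open, the fingers measure 114 mm over their backs; the gripper's body (76 mm by 85 mm) begins 54 mm behind the grasp point. The pads swing forward as they close: fully open they stand 13 mm farther back than shut.
Start: joints at [-49.865, 2.303, 4.859, 0, -92.561, -19.12], TCP at [215.185, -560.061, 231.261] pointing down, gripper open.
Joint ranges: [-146.85, 146.85], [-73.84, 115.35], [-62.03, 85.46], [-188.31, 113.3], [-161.28, -10.13], [-171.36, 171.36]. Speed limits (degrees/s): [147.25, 147.25, 172.46, 180, 180, 180].

INTERFACE

Orientations are given as a 3x3 rotation matrix whose columns are the frame's x, y, z axes.
In Python, from cell import arm gives the robot as it stands. The module is installed in compiled form; this text tells all that it offers.
- The arm moves only by the tool arm_command, never from a script. Its argument "plan" is a list of rows, each a list of 7 numbers: the turn, a rotation vector about the tool's x, y, z each as a share of pi/2 rad, from -1 to 1, then the shift along the tool's x, y, z each as a share of 0.2 m, from -1 to 1, then the opening, from 0 (shut) to 1 (fully open). A call has 1 to 20 rows; each row is the pose to reach, as a shift and turn from the pose measured when the call began, along the tool's axes at that moment; what a row does not reach only later rows make up. A row lasts 1/8 s, in which the tool goes at most 62.5 mm and 10.7 degrees, less where a joint would pass 70% of its speed; a pose out of reach is approached as far as the arm can. A call with a number of a shift or a turn outside -1 to 1 is refused whole. A call with a gripper value outside its range is refused whole. The fingers move at their own pace and stop on an object; "newtons" is the grip in N (left out, the last holds). Time passes only in rows, so rows that repeat a pose let the fingers close. It gives the time, the measured TCP pose, the force and the opening at its end, in the units of the state.
- arm.read_state(): the state, without advancing time (a new reading comes with each control period).
- arm.grab_frame(name): name is "scene" or "top" or "wrist"; returns a dict with "image" (480x640x3 uint8, red, green, blue), "depth" (480x640 float32, mm along the optical axis (not along the pixel's ray), 0 where there is no reading), "mtx" (3x3 intrinsics, pixels), "world_from_camera" (4x4, takes a point from camera to world coordinates). Camera axes: x right, y down, z forward; pixel columns grow to the right and rows downward; lengths in mm; the calibration is good to about 2 mm. A picture is of the moment at which its call begins.
- arm.finish_job(): hands the job in, once; it reports no verdict.
Trained networks look in the newest picture that a camera, given by its name, has taken for a name from the list of things; names that differ only in an ending like _2 or _b are one class to them, and where a whole thing is asked for, a point or a joint stands for the part that bears it (a point fixed in the world has none). Each returns a list of dicts, best first, with "p" (0 to 1); they miss things now and then, are a little off and sometimes report something else, mostly with a low value. They report only what shows in the picture. A call takes as long as a camera call. They do not tell look-alikes from the thing itself.
- arm.look_for(camera, name): "xyz" ([x, y, z] in mm, in world coordinates, good to about 4 mm: the middle of the surface that is visible of it).
The state is a dict: "time": time; "joint_pos": joint angles; "joint_velocities": joint speeds; "effort": joint torques, N m; "ee_pos": TCP position; "ee_rot": TCP orientation; "ft_force": force on the tool from outside, world axes, zero at the start; "ft_torque": the same for the moment, N m; "width": finger opening in mm.
Only numpy, scipy, OpenCV 4.12 (cv2) and the standard library are available. Lean on these libraries where they do the work, as an engineer would, in place of code of your own. Each camera call takes 0.05 s, during which the arm holds its last target.

## Working session

There is one attempt and no reset: what is moved stays moved. The work goes in short steps, Python scripts to look and compute and a tool call to move; the robot and the scene stay as the last step left them, time stands still between calls to the robot, and variables do not carry over. Pictures are saved under pics/ and viewed, and the job is handed in when it is done.

Besides the shell and the picture viewer there is one more tool, called after ">>>" as name(argument=value, ...) on one line, values as JSON. arm_command: Moves the arm, as the interface text tells. Shift numbers are shares of 0.2 m and turn numbers shares of pi/2 rad, none past 1 either way. Its arguments: {"type":"object","properties":{"plan":{"type":"array"},"newtons":{"type":"number"}},"required":["plan"]}

```bash
mkdir -p pics; ls; cat > h.py <<'E'
import numpy as np, cv2
from cell import arm
def snap(n,f=None):
    d=arm.grab_frame(n); 
    if f: cv2.imwrite('pics/'+f,d['image'][:,:,::-1])
    np.savez('%s.npz'%n,**d)
    return d
def pt(d,u,v):
    z=d['depth'][int(v),int(u)]; K=d['mtx']
    p=np.array([(u-K[0,2])/K[0,0]*z,(v-K[1,2])/K[1,1]*z,z,1]); return (d['world_from_camera']@p)[:3]
def cloud(d):
    K=d['mtx'];z=d['depth'];v,u=np.mgrid[:480,:640]
    P=np.stack([(u-K[0,2])/K[0,0]*z,(v-K[1,2])/K[1,1]*z,z,np.ones_like(z)],-1)@d['world_from_camera'].T
    P=P[...,:3]; P[z<=0]=np.nan; return P
E
python3 - <<'E'
from h import *
np.set_printoptions(precision=1,suppress=True)
for n in('scene','top'):
    d=snap(n,n+'0.png'); print(n,d['world_from_camera'],d['mtx'])
    for o in('stick_grip','stand_top','zero_top','bowl','jar','muddler'):
        print(o,[(np.round(r['xyz'],0).tolist(),round(r['p'],2)) for r in arm.look_for(n,o)])
s=arm.read_state();print(s)
E
```

```text
pics
scene [[   0.9    0.4   -0.3  732.9]
 [   0.4   -0.7    0.5 -297.6]
 [  -0.    -0.6   -0.8  739.5]
 [   0.     0.     0.     1. ]] [[471.5   0.  317.8]
 [  0.  471.5 232.4]
 [  0.    0.    1. ]]
stick_grip [([497.0, 283.0, 79.0], 0.96), ([395.0, 286.0, 67.0], 0.67)]
stand_top [([510.0, 402.0, 49.0], 0.88), ([504.0, 267.0, 42.0], 0.78)]
zero_top [([557.0, -99.0, 26.0], 0.47)]
bowl []
jar [([629.0, 88.0, 79.0], 0.56)]
muddler [([470.0, 124.0, 64.0], 0.74)]
top [[   0.    -1.     0.1  391.3]
 [  -1.    -0.     0.    92.7]
 [  -0.    -0.1   -1.  1101.6]
 [   0.     0.     0.     1. ]] [[582.3   0.  328.8]
 [  0.  582.3 238.6]
 [  0.    0.    1. ]]
stick_grip [([485.0, 284.0, 61.0], 0.92), ([388.0, 288.0, 51.0], 0.6)]
stand_top [([496.0, 406.0, 59.0], 0.94), ([478.0, 275.0, 56.0], 0.81)]
zero_top [([557.0, -100.0, 26.0], 0.56)]
bowl [([463.0, -189.0, 62.0], 0.92)]
jar [([613.0, 102.0, 83.0], 0.91)]
muddler [([465.0, 137.0, 51.0], 0.75), ([557.0, -100.0, 27.0], 0.3)]
{'time': 0.7, 'joint_pos': array([-49.9,   2.3,   4.9,  -0. , -92.6, -19.1]), 'joint_velocities': array([ 0. ,  0.1,  0. ,  0.1, -0. , -0.1]), 'effort': array([ -0. , -36.8,  34.7,   6.9,  -0. ,   0. ]), 'ee_pos': array([ 215.2, -560.1,  231.3]), 'ee_rot': array([[-0.4,  0.9, -0. ],
       [ 0.9,  0.4,  0. ],
       [ 0. , -0. , -1. ]]), 'ft_force': array([-0.3, -0. , -0. ]), 'ft_torque': array([0., 0., 0.]), 'width': 85.4990432138935}
```

View pics/scene0.png

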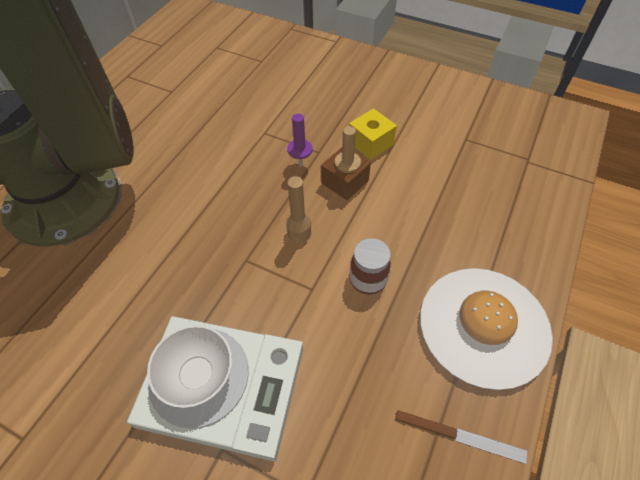

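View pics/top0.png

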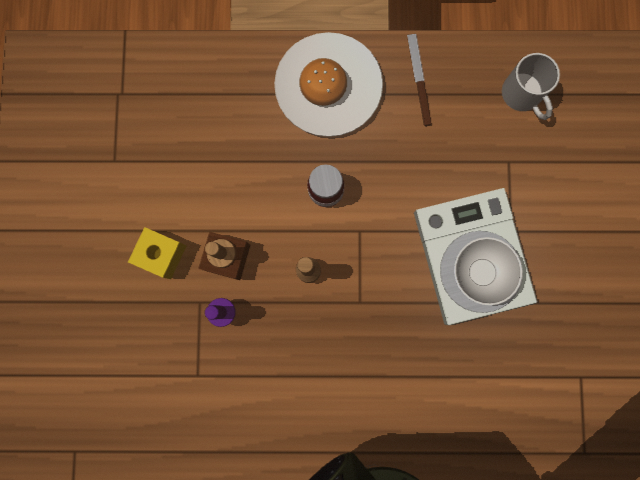

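```bash
cat > m.py <<'E'
from h import *
np.set_printoptions(precision=1,suppress=True)
for n in('scene','top'):
    d=dict(np.load(n+'.npz')); P=cloud(d); im=d['image']
    def rep(name,c,r,lo,hi):
        m=(np.hypot(P[...,0]-c[0],P[...,1]-c[1])<r)&(P[...,2]>lo)&(P[...,2]<hi)
        q=P[m]
        if len(q)<5: print(n,name,len(q));return
        (cx,cy),rr=cv2.minEnclosingCircle(q[:,:2].astype(np.float32))
        rc=cv2.minAreaRect(q[:,:2].astype(np.float32))
        print(n,name,len(q),'mean',q.mean(0),'circ',cx,cy,rr,'rect',np.round(rc[0],1),np.round(rc[1],1),round(rc[2],1))
    S=(487,280)
    rep('handletop',S,45,138,150); rep('handlemid',S,45,75,135); rep('collar',S,45,60,67); rep('standtop',S,60,51,58)
    rep('collar+stand',S,60,51,67)
    rep('button',(557,-100),22,15,30); rep('scaletop',(480,-180),170,31,37); rep('bowlrim',(463,-189),90,78,95)
    rep('jar',(613,102),60,78,95); rep('mudtop',(465,137),50,140,160); rep('mud',(465,137),50,10,160); rep('purple',(388,288),50,60,170);rep('yellow',(496,406),60,40,65)
E
python3 m.py
python3 - <<'E'
from h import *
d=np.load('top.npz');a=d['image'][215:290,180:280,::-1];e=np.load('scene.npz')['image']
b=e[110:210,310:410,::-1];c=e[330:450,230:310,::-1];f=d['image'][180:340,400:550,::-1]
R=lambda x:cv2.resize(x,(400,300))
cv2.imwrite('pics/crop1.png',np.vstack([np.hstack([R(a),R(b)]),np.hstack([R(c),R(f)])]))
E
```

```text
scene handletop 105 mean [496.7 289.5 141.9] circ 495.83380126953125 290.5531311035156 12.190587043762207 rect [496.2 289.8] [22.8 21.8] 89.9
scene handlemid 296 mean [499.1 283.2 106.1] circ 496.97808837890625 288.8738708496094 12.720970153808594 rect [498.4 285.8] [23.9 15.7] 24.4
scene collar 283 mean [498.7 285.2  62.5] circ 496.8020935058594 290.95526123046875 26.467214584350586 rect [497.1 288.4] [50.6 47.6] 23.9
scene standtop 528 mean [494.4 278.7  54.4] circ 492.59613037109375 289.7406311035156 49.10123825073242 rect [493.2 289.4] [73.  71.3] 75.5
scene collar+stand 834 mean [496.  280.8  57.3] circ 492.59613037109375 289.7406311035156 49.10123825073242 rect [493.2 289.4] [73.  71.3] 75.5
scene button 203 mean [557.1 -99.2  25.3] circ 557.4407958984375 -99.58170318603516 12.646517753601074 rect [557.  -99.7] [24.5 23.5] 27.9
scene scaletop 7903 mean [ 532.4 -176.9   33.5] circ 495.4226989746094 -173.65768432617188 136.89320373535156 rect [ 495.  -173.7] [219.5 170.6] 14.2
scene bowlrim 1067 mean [ 455.  -180.3   82.8] circ 462.77386474609375 -181.28713989257812 60.1166992187
[... 1818 characters left out ...]
[ 460.8 -177.7] [118.1 117.5] 5.5
top jar 860 mean [620.7 106.4  84.1] circ 621.6909790039062 106.32867431640625 30.257354736328125 rect [621.8 106.5] [60.3 57.2] 0.3
top mudtop 198 mean [465.5 138.4 149. ] circ 465.7530517578125 138.5280303955078 12.886329650878906 rect [465.7 138. ] [24.9 24.4] 45.0
top mud 504 mean [461.4 136.2  89.2] circ 465.9462890625 138.57281494140625 23.04405975341797 rect [464.  137.8] [41.2 45.2] 34.1
top purple 257 mean [388.4 290.2 118.1] circ 388.3952941894531 293.7373046875 12.261456489562988 rect [388.4 293.4] [23.  22.8] 8.5
top yellow 1442 mean [495.  416.4  54.1] circ 495.57550048828125 417.343505859375 48.73298263549805 rect [495.7 417.7] [71.9 70. ] 66.8
```

View pics/crop1.png

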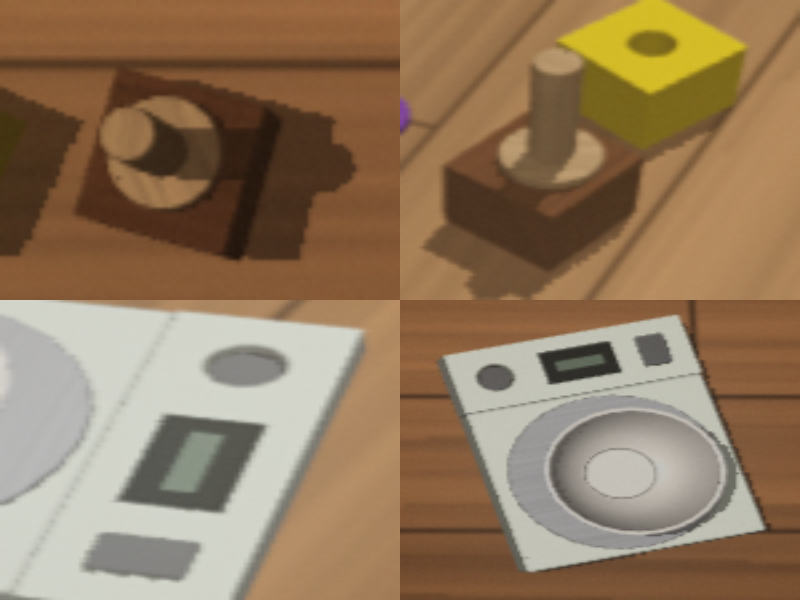

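```bash
cat >> h.py <<'E'
def go(*ts):
    s=arm.read_state(); R=np.array(s['ee_rot']);p=np.array(s['ee_pos'])
    print('t',round(s['time'],2),'ee',p.round(1),'F',np.round(s['ft_force'],1),'w',round(s['width'],1)); 
    for t in ts: print(t,(R.T@(np.array(t)-p)/200).round(4))
E
python3 - <<'E'
from h import *
print(arm.read_state()['ee_rot'].round(4))
go((400,-410,231),(520,-200,231),(550,50,231),(495,292,231))
E
```

```text
[[-3.586e-01  9.335e-01 -0.000e+00]
 [ 9.335e-01  3.586e-01  1.000e-04]
 [ 1.000e-04 -0.000e+00 -1.000e+00]]
t 0.7 ee [ 215.2 -560.1  231.3] F [-0.3 -0.  -0. ] w 85.5
(400, -410, 231) [0.3689 1.1316 0.0013]
(520, -200, 231) [1.1339e+00 2.0683e+00 1.4000e-03]
(550, 50, 231) [2.2470e+00 2.6566e+00 1.4000e-03]
(495, 292, 231) [3.4751e+00 2.8339e+00 1.5000e-03]
```

>>> arm_command(plan=[[0,0,0,0.55,1,0,1],[0,0,0,0.55,1,0,1],[0,0,0,0.55,1,0,1],[0,0,0,0.55,1,0,1]])

```text
time: 1.2
ee_pos: [363.8, -383.7, 231.6]
ee_rot: [[-0.36, 0.933, 0.001], [0.933, 0.36, -0.0], [-0.0, 0.001, -1.0]]
ft_force: [1.1, -0.2, -0.3]
width: 85.7
```

>>> arm_command(plan=[[0,0,0,0.97,1,0,1],[0,0,0,0.97,1,0,1],[0,0,0,0.97,1,0,1],[0,0,0,0.97,1,0,1],[0,0,0,0.97,1,0,1]])

```text
time: 1.82
ee_pos: [481.2, -128.0, 231.7]
ee_rot: [[-0.363, 0.932, 0.001], [0.932, 0.363, 0.0], [-0.0, 0.001, -1.0]]
ft_force: [0.0, -0.8, 0.5]
width: 85.6
```

>>> arm_command(plan=[[0,0,0,1,0.6,0,1],[0,0,0,1,0.6,0,1],[0,0,0,1,0.6,0,1],[0,0,0,1,0.6,0,1],[0,0,0,1,0.6,0,1]])

```text
time: 2.45
ee_pos: [520.4, 104.7, 231.0]
ee_rot: [[-0.366, 0.93, -0.0], [0.93, 0.366, -0.0], [-0.0, -0.0, -1.0]]
ft_force: [1.4, -0.9, -0.2]
width: 85.4
```

```bash
python3 - <<'E'
from h import *
go((480,292,231),(495,292,231))
E
```

```text
t 2.45 ee [520.4 104.7 231. ] F [ 1.4 -0.9 -0.2] w 85.4
(480, 292, 231) [9.453e-01 1.549e-01 1.000e-04]
(495, 292, 231) [9.178e-01 2.247e-01 1.000e-04]
```

>>> arm_command(plan=[[0,0,0,0.918,0.225,0,1],[0,0,0,0.918,0.225,0,1],[0,0,0,0.918,0.225,0,1],[0,0,0,0.918,0.225,0,1],[0,0,0,0.918,0.225,0,1]])

```text
time: 3.08
ee_pos: [495.2, 291.6, 231.0]
ee_rot: [[-0.366, 0.93, -0.0], [0.93, 0.366, -0.001], [-0.0, -0.0, -1.0]]
ft_force: [-0.0, -0.3, 1.4]
width: 85.3
```

```bash
python3 - <<'E'
from h import *
np.set_printoptions(precision=1,suppress=True)
d=snap('wrist','wrist1.png'); P=cloud(d)
print(d['world_from_camera'])
for nm,lo,hi,r in (('handle',136,150,40),('collar',59,67,40),('stand',51,58,60)):
    m=(np.hypot(P[...,0]-495,P[...,1]-292)<r)&(P[...,2]>lo)&(P[...,2]<hi);q=P[m]
    if len(q)>4:print(nm,len(q),q.mean(0),cv2.minEnclosingCircle(q[:,:2].astype(np.float32)),cv2.minAreaRect(q[:,:2].astype(np.float32)))
go((495,292,84))
E
```

```text
[[ -0.4   0.9   0.2 432.5]
 [  0.9   0.4   0.1 266.8]
 [ -0.    0.3  -1.  373.1]
 [  0.    0.    0.    1. ]]
handle 925 [492.8 291.1 141.9] ((493.7115478515625, 291.4849853515625), 11.846832275390625) ((493.6075134277344, 291.5060119628906), (23.28448486328125, 22.64610481262207), 20.6873722076416)
collar 1482 [487.3 288.8  62.3] ((493.7850036621094, 291.6744079589844), 25.939619064331055) ((490.79376220703125, 290.43646240234375), (45.11187744140625, 51.157623291015625), 22.147151947021484)
stand 2933 [481.9 286.3  54.4] ((490.4192810058594, 290.45880126953125), 49.14009475708008) ((491.00018310546875, 290.2354736328125), (70.2828369140625, 70.39769744873047), 74.89813995361328)
t 3.12 ee [495.4 291.1 231.4] F [0.6 0.  0.2] w 85.4
(495, 292, 84) [ 0.  -0.   0.7]
```

View pics/wrist1.png

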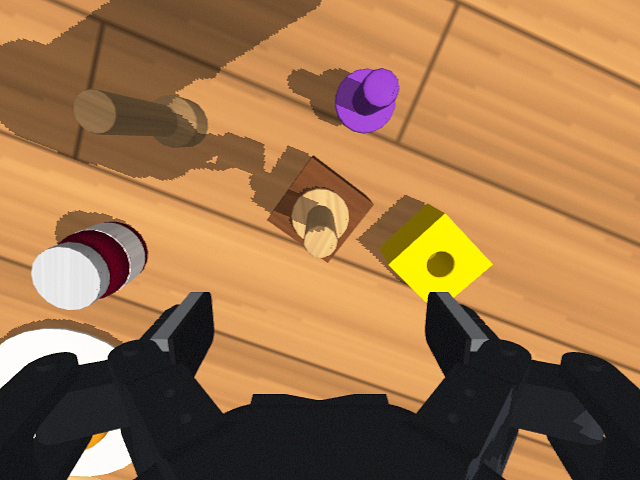

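Wrist view: the wooden stick with its collar in the dark block at about (320,225), the purple look-alike at (375,95), the yellow block at (440,255) and the muddler at (140,115). The wrist camera puts the stick at (493.7, 291.5) and the stand at (491.0, 290.3). Heights and sizes match the description. Descending.

>>> arm_command(plan=[[0,0,0,0,-0.006,0.3,1],[0,0,0,0,-0.006,0.55,1],[0,0,0,0,-0.006,0.735,1],[0,0,0,0,-0.006,0.735,1],[0,0,0,0,-0.006,0.735,1]])

```text
time: 3.75
ee_pos: [495.7, 290.3, 86.9]
ee_rot: [[-0.365, 0.931, 0.003], [0.931, 0.365, 0.001], [0.0, 0.004, -1.0]]
ft_force: [0.1, 0.1, 1.3]
width: 85.2
```

>>> arm_command(plan=[[0,0,0,0,0,0,0.4],[0,0,0,0,0,0,0.3],[0,0,0,0,0,0,0.2],[0,0,0,0,0,0,0.1],[0,0,0,0,0,0,0],[0,0,0,0,0,0,0],[0,0,0,0,0,0,0],[0,0,0,0,0,0,0]], newtons=60)

```text
time: 4.75
ee_pos: [495.8, 290.6, 87.4]
ee_rot: [[-0.365, 0.931, 0.004], [0.931, 0.365, 0.002], [0.0, 0.004, -1.0]]
ft_force: [-2.0, 0.9, 5.6]
width: 22.3
```

```bash
python3 - <<'E'
from h import *
snap('wrist','wrist2.png');snap('scene','scene2.png')
go((494,292,84))
a=cv2.imread('pics/wrist2.png');b=cv2.imread('pics/scene2.png')[60:260,220:440]
cv2.imwrite('pics/c2.png',np.hstack([cv2.resize(a,(400,300)),cv2.resize(b,(400,300))]))
E
```

```text
t 4.85 ee [495.8 290.6  87.4] F [-1.5  0.5  4.4] w 22.9
(494, 292, 84) [ 0.0101 -0.006   0.0171]
```

View pics/c2.png

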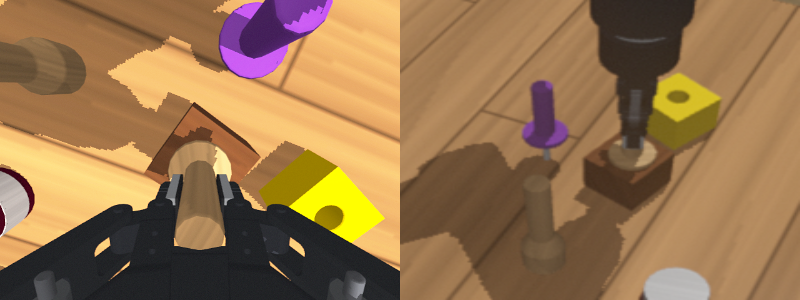

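Gripped: width is 22.9 mm, pads on the handle above the collar, stick still seated in the stand (scene crop around (635,150)). Lifting.

>>> arm_command(plan=[[0,0,0,0,0,-0.05,0],[0,0,0,0,0,-0.15,0],[0,0,0,0,0,-0.35,0],[0,0,0,0,0,-0.6,0],[0,0,0,0,0,-0.88,0],[0,0,0,0,0,-0.88,0],[0,0,0,0,0,-0.88,0]])

```text
time: 5.72
ee_pos: [494.9, 290.2, 263.6]
ee_rot: [[-0.365, 0.931, 0.003], [0.931, 0.365, 0.002], [0.001, 0.004, -1.0]]
ft_force: [0.8, 1.0, -2.1]
width: 22.5
```

>>> arm_command(plan=[[0,0,0,-0.15,-0.03,0,0],[0,0,0,-0.4,-0.08,0,0],[0,0,0,-0.65,-0.14,0,0],[0,0,0,-0.85,-0.18,0,0],[0,0,0,-0.97,-0.21,0,0],[0,0,0,-0.97,-0.21,0,0]])

```text
time: 6.48
ee_pos: [526.3, 92.6, 262.0]
ee_rot: [[-0.362, 0.932, 0.001], [0.932, 0.362, 0.001], [0.001, 0.002, -1.0]]
ft_force: [0.1, 0.3, -1.0]
width: 22.4
```

>>> arm_command(plan=[[0,0,0,-0.2,-0.04,0,0],[0,0,0,-0.45,-0.1,0,0],[0,0,0,-0.7,-0.15,0,0],[0,0,0,-0.88,-0.19,0,0],[0,0,0,-0.97,-0.21,0,0],[0,0,0,-0.97,-0.21,0,0]])

```text
time: 7.22
ee_pos: [557.4, -103.6, 260.8]
ee_rot: [[-0.362, 0.932, -0.0], [0.932, 0.362, 0.001], [0.001, 0.0, -1.0]]
ft_force: [-0.1, -0.3, -1.8]
width: 22.3
```

```bash
python3 - <<'E'
from h import *
snap('wrist','wrist3.png');snap('scene','scene3.png')
go((558.3,-100.9,262),(558.3,-100.9,125)); print(arm.read_state()['ee_rot'].round(4))
a=cv2.imread('pics/wrist3.png');b=cv2.imread('pics/scene3.png')[200:440,120:440]
cv2.imwrite('pics/c3.png',np.hstack([cv2.resize(a,(400,300)),cv2.resize(b,(400,300))]))
E
```

```text
t 7.33 ee [ 557.5 -102.5  261.2] F [-0.3 -0.3 -1.7] w 23.0
(558.3, -100.9, 262) [ 0.0058  0.0067 -0.0039]
(558.3, -100.9, 125) [0.0049 0.0059 0.6811]
[[-3.632e-01  9.317e-01  6.000e-04]
 [ 9.317e-01  3.632e-01  1.700e-03]
 [ 1.400e-03  1.200e-03 -1.000e+00]]
```

View pics/c3.png

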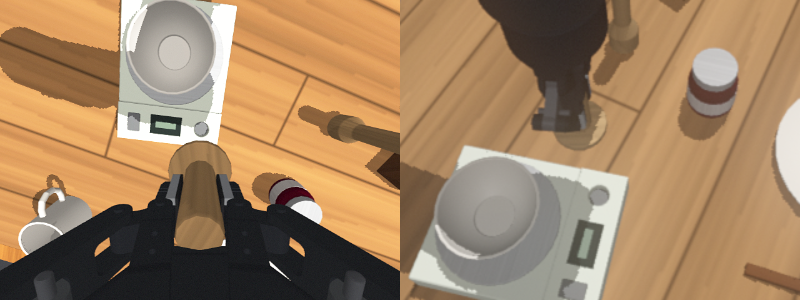

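The stick hangs straight in the jaws (wrist crop around (200,165)). The button is visible at wrist (200,128) and scene (600,195), with the bowl undisturbed. Descending to just above the recess.

>>> arm_command(plan=[[0,0,0,0.005,0.006,0.2,0],[0,0,0,0.005,0.006,0.45,0],[0,0,0,0.005,0.006,0.62,0],[0,0,0,0.005,0.006,0.69,0],[0,0,0,0.005,0.006,0.69,0],[0,0,0,0.005,0.006,0.69,0]])

```text
time: 8.07
ee_pos: [559.4, -100.7, 125.4]
ee_rot: [[-0.364, 0.932, 0.004], [0.932, 0.364, 0.001], [0.0, 0.004, -1.0]]
ft_force: [-0.6, 0.6, -0.3]
width: 22.5
```

```bash
python3 - <<'E'
from h import *
np.set_printoptions(precision=1,suppress=True)
d=snap('wrist','wrist4.png');e=snap('scene','scene4.png')
go((558.3,-100.9,100))
a=cv2.imread('pics/wrist4.png');b=cv2.imread('pics/scene4.png')[290:440,190:340]
cv2.imwrite('pics/c4.png',np.hstack([cv2.resize(a,(400,300)),cv2.resize(b,(400,400))[50:350]]))
for n,x in(('w',d),('s',e)):
    P=cloud(x);
    for lo,hi in((60,85),(36,56),(80,130)):
        m=(np.hypot(P[...,0]-558,P[...,1]+101)<30)&(P[...,2]>lo)&(P[...,2]<hi);q=P[m]
        if len(q)>4:print(n,lo,len(q),q.mean(0),q.min(0),q.max(0),cv2.minEnclosingCircle(q[:,:2].astype(np.float32)))
E
```

```text
t 8.18 ee [ 559.2 -100.8  125.1] F [-0.6 -0.  -0. ] w 22.7
(558.3, -100.9, 100) [ 0.  -0.   0.1]
w 80 4749 [ 547.2 -105.4  104.1] [ 532.3 -127.    93.4] [573.9 -76.2 130. ] ((557.5250854492188, -101.41046142578125), 25.771020889282227)
s 36 8 [ 567.4 -117.2   36.2] [ 554.  -130.2   36. ] [ 585.  -101.4   36.5] ((571.0203857421875, -115.81269836425781), 19.838441848754883)
s 80 416 [ 573.7 -101.4  101.2] [ 558.1 -126.8   93.1] [585.7 -75.8 129.4] ((560.5442504882812, -101.27373504638672), 25.598573684692383)
```

View pics/c4.png

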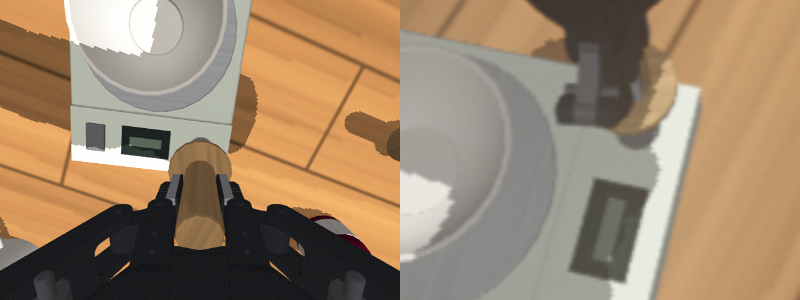

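>>> arm_command(plan=[[0,0,0,0.01,-0.008,0,0],[0,0,0,0.01,-0.008,0.05,0],[0,0,0,0.01,-0.008,0.095,0],[0,0,0,0.01,-0.008,0.095,0],[0,0,0,0.01,-0.008,0.095,0]])

```text
time: 8.8
ee_pos: [557.0, -99.6, 106.1]
ee_rot: [[-0.363, 0.932, 0.003], [0.932, 0.363, 0.002], [0.0, 0.004, -1.0]]
ft_force: [0.1, 0.2, -0.8]
width: 22.6
```

```bash
python3 - <<'E'
from h import *
np.set_printoptions(precision=1,suppress=True)
e=snap('scene','scene5.png')
go((557,-99.4,99))
P=cloud(e)
m=(np.hypot(P[...,0]-558,P[...,1]+101)<32)&(P[...,2]>72)&(P[...,2]<88);q=P[m]
print(len(q),np.percentile(q[:,2],[10,50,90]),cv2.minEnclosingCircle(q[:,:2].astype(np.float32)))
cv2.imwrite('pics/c5.png',cv2.resize(cv2.imread('pics/scene5.png')[300:420,210:330],(600,600)))
E
```

```text
t 8.85 ee [557.2 -99.5 106.3] F [ 0.2 -0.  -1.1] w 22.7
(557, -99.4, 99) [ 0. -0.  0.]
361 [78.8 80.9 82.4] ((560.8402099609375, -99.67807006835938), 25.637739181518555)
```

View pics/c5.png

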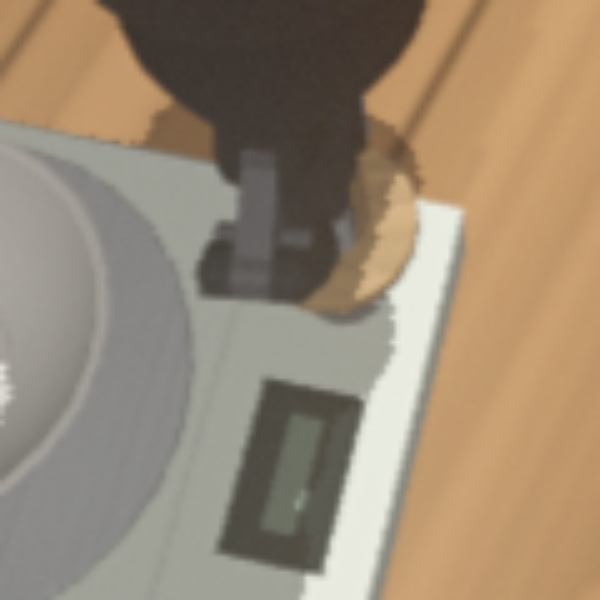

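The pin is over the recess and the collar covers the button (crop around (370,240)). The alignment error of about 3 mm is well inside the ±9 mm allowance. Pressing in small steps.

>>> arm_command(plan=[[0,0,0,0.001,-0.006,0.01,0],[0,0,0,0.001,-0.006,0.02,0],[0,0,0,0.001,-0.006,0.028,0],[0,0,0,0.001,-0.006,0.034,0],[0,0,0,0.001,-0.006,0.034,0]])

```text
time: 9.48
ee_pos: [556.2, -99.8, 99.8]
ee_rot: [[-0.363, 0.932, 0.004], [0.932, 0.363, 0.001], [-0.0, 0.005, -1.0]]
ft_force: [0.1, 1.6, 2.2]
width: 22.6
```

>>> arm_command(plan=[[0,0,0,0,0,0.005,0],[0,0,0,0,0,0.01,0],[0,0,0,0,0,0.014,0],[0,0,0,0,0,0.014,0]])

```text
time: 9.98
ee_pos: [556.5, -99.9, 98.2]
ee_rot: [[-0.364, 0.932, 0.005], [0.932, 0.364, 0.001], [-0.001, 0.005, -1.0]]
ft_force: [-1.6, 0.2, 6.1]
width: 22.5
```

>>> arm_command(plan=[[0,0,0,0,0,0.01,0],[0,0,0,0,0,0.015,0],[0,0,0,0,0,0.015,0],[0,0,0,0,0,0.015,0]])

```text
time: 10.48
ee_pos: [557.0, -99.9, 98.0]
ee_rot: [[-0.364, 0.931, 0.008], [0.931, 0.364, 0.001], [-0.002, 0.007, -1.0]]
ft_force: [-5.8, 2.2, 13.5]
width: 22.6
```

>>> arm_command(plan=[[0,0,0,0,0,0.01,0],[0,0,0,0,0,0.01,0],[0,0,0,0,0,0.01,0],[0,0,0,0,0,0.01,0],[0,0,0,0,0,0.01,0],[0,0,0,0,0,0.01,0]])

```text
time: 11.22
ee_pos: [557.0, -99.8, 98.0]
ee_rot: [[-0.364, 0.931, 0.008], [0.931, 0.364, 0.0], [-0.003, 0.008, -1.0]]
ft_force: [-5.4, 3.2, 12.1]
width: 22.8
```

```bash
python3 - <<'E'
from h import *
np.set_printoptions(precision=1,suppress=True)
e=snap('scene','scene6.png')
go((557,-99.4,99))
P=cloud(e)
m=(np.hypot(P[...,0]-558,P[...,1]+101)<32)&(P[...,2]>64)&(P[...,2]<80);q=P[m]
print(len(q),np.percentile(q[:,2],[10,50,90]),cv2.minEnclosingCircle(q[:,:2].astype(np.float32)))
E
```

```text
t 11.28 ee [557.  -99.9  98. ] F [-5.4  4.1 12.2] w 22.5
(557, -99.4, 99) [ 0.  0. -0.]
353 [70.6 72.6 74.4] ((559.5987548828125, -100.24925994873047), 25.65652084350586)
```

Button bottomed out: z stopped at 98 mm while force rose to 13 N, held about 1.4 s. The collar top is near 73 mm, which puts the tip at about 21 mm. Retracting and returning.

>>> arm_command(plan=[[0,0,0,0,0,-0.03,0],[0,0,0,0,0,-0.15,0],[0,0,0,0,0,-0.35,0],[0,0,0,0,0,-0.6,0],[0,0,0,0,0,-0.83,0],[0,0,0,0,0,-0.83,0],[0,0,0,0,0,-0.83,0]])

```text
time: 12.15
ee_pos: [555.5, -99.6, 262.7]
ee_rot: [[-0.365, 0.931, 0.007], [0.931, 0.365, 0.001], [-0.001, 0.007, -1.0]]
ft_force: [-0.0, 0.4, -1.3]
width: 23.0
```

```bash
python3 - <<'E'
from h import *
go((526,95,264),(495,290.5,264));print(arm.read_state()['ee_rot'].round(4))
snap('scene','scene7.png');snap('wrist','wrist7.png')
a=cv2.imread('pics/wrist7.png');b=cv2.imread('pics/scene7.png')
cv2.imwrite('pics/c7.png',np.hstack([cv2.resize(a,(400,300)),cv2.resize(b,(400,300))]))
E
```

```text
t 12.15 ee [555.5 -99.6 262.7] F [-0.   0.4 -1.3] w 23.0
(526, 95, 264) [ 0.9598  0.2173 -0.0065]
(495, 290.5, 264) [ 1.9265  0.4293 -0.0064]
[[-0.3645  0.9312  0.007 ]
 [ 0.9312  0.3645  0.0011]
 [-0.0015  0.0069 -1.    ]]
```

View pics/c7.png

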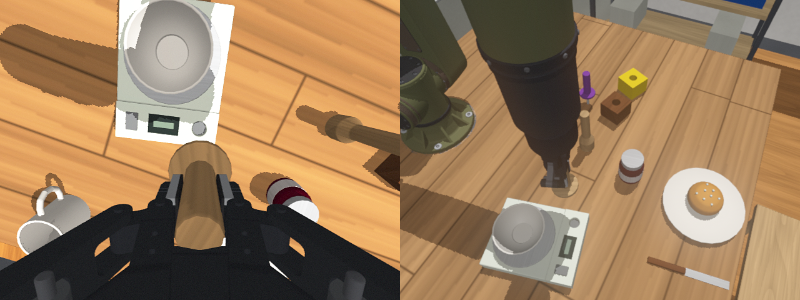

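>>> arm_command(plan=[[0.004,0,0,0.15,0.03,0,0],[0.004,0,0,0.4,0.09,0,0],[0.004,0,0,0.65,0.14,0,0],[0.004,0,0,0.85,0.19,0,0],[0.004,0,0,0.97,0.215,0,0],[0.004,0,0,0.97,0.215,0,0]])

```text
time: 13.0
ee_pos: [523.9, 97.9, 260.4]
ee_rot: [[-0.367, 0.93, -0.003], [0.93, 0.367, -0.003], [-0.001, -0.003, -1.0]]
ft_force: [0.1, -0.5, -1.1]
width: 22.4
```

>>> arm_command(plan=[[0,0,0,0.2,0.04,0,0],[0,0,0,0.45,0.09,0,0],[0,0,0,0.7,0.14,0,0],[0,0,0,0.88,0.18,0,0],[0,0,0,0.955,0.204,0,0],[0,0,0,0.955,0.204,0,0]])

```text
time: 13.75
ee_pos: [491.9, 290.4, 259.0]
ee_rot: [[-0.367, 0.93, -0.004], [0.93, 0.367, -0.004], [-0.002, -0.005, -1.0]]
ft_force: [0.0, 0.5, -0.6]
width: 22.4
```

```bash
python3 - <<'E'
from h import *
go((493.5,290,143),(493.5,290,90));print(arm.read_state()['ee_rot'].round(4))
E
```

```text
t 13.75 ee [491.9 290.4 259. ] F [ 0.   0.5 -0.6] w 22.4
(493.5, 290, 143) [-0.0037  0.0098  0.5797]
(493.5, 290, 90) [-0.003   0.0111  0.8447]
[[-0.3673  0.9301 -0.0038]
 [ 0.9301  0.3673 -0.0041]
 [-0.0024 -0.0051 -1.    ]]
```

>>> arm_command(plan=[[-0.003,0,0,-0.003,0.01,0.2,0],[-0.003,0,0,-0.003,0.01,0.42,0],[-0.003,0,0,-0.003,0.01,0.56,0],[-0.003,0,0,-0.003,0.01,0.595,0],[-0.003,0,0,-0.003,0.01,0.595,0],[-0.003,0,0,-0.003,0.01,0.595,0]])

```text
time: 14.5
ee_pos: [494.3, 290.3, 141.9]
ee_rot: [[-0.367, 0.93, 0.003], [0.93, 0.367, -0.001], [-0.002, 0.002, -1.0]]
ft_force: [0.5, 0.2, -1.4]
width: 22.8
```

```bash
python3 - <<'E'
from h import *
np.set_printoptions(precision=1,suppress=True)
go((493.5,290,88));print(arm.read_state()['ee_rot'].round(4))
d=snap('wrist','wrist8.png');e=snap('scene','scene8.png')
for x in(d,e):
  P=cloud(x)
  for lo,hi,r in((105,120,32),(51,58,55)):
    m=(np.hypot(P[...,0]-492,P[...,1]-291)<r)&(P[...,2]>lo)&(P[...,2]<hi);q=P[m]
    if len(q)>5: print(len(q),np.percentile(q[:,2],[10,50,90]),cv2.minEnclosingCircle(q[:,:2].astype(np.float32)),cv2.minAreaRect(q[:,:2].astype(np.float32)))
a=cv2.imread('pics/wrist8.png');b=cv2.imread('pics/scene8.png')[90:240,280:430]
cv2.imwrite('pics/c8.png',np.hstack([cv2.resize(a,(400,300)),cv2.resize(b,(300,300))]))
E
```

```text
t 14.5 ee [494.3 290.3 141.9] F [ 0.5  0.2 -1.4] w 22.8
(493.5, 290, 88) [ 0.  -0.   0.3]
[[-0.4  0.9  0. ]
 [ 0.9  0.4 -0. ]
 [-0.   0.  -1. ]]
3735 [115.8 116.9 117.7] ((492.4814147949219, 289.2213134765625), 25.824138641357422) ((484.3452453613281, 286.1282958984375), (33.11613845825195, 51.3209342956543), 21.43683624267578)
5481 [53.6 54.4 55.3] ((490.6564636230469, 290.1864013671875), 49.108863830566406) ((490.9327392578125, 290.2214050292969), (70.22785186767578, 70.31938171386719), 74.9287109375)
351 [113.2 116.7 118.3] ((496.64599609375, 289.94476318359375), 27.217912673950195) ((496.2876281738281, 287.3077392578125), (50.34013366699219, 48.060630798339844), 32.543670654296875)
819 [52.6 54.4 55.9] ((492.70709228515625, 289.6881103515625), 49.11646270751953) ((492.45703125, 289.924560546875), (72.4608154296875, 72.16795349121094), 75.0724868774414)
```

View pics/c8.png

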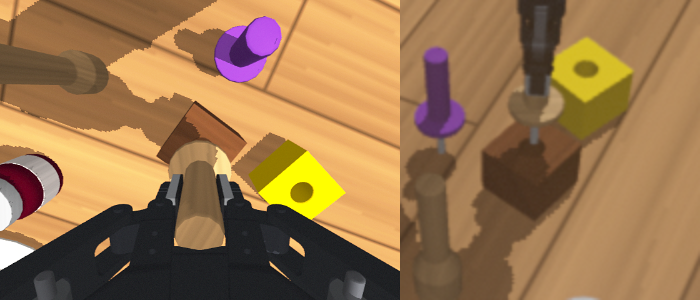

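The pin tip shows at the hole (scene crop (535,135)) and offsets are 2–3 mm, inside the hole's ±9 mm. Lowering with a small correction.

>>> arm_command(plan=[[0,0,0,0.006,-0.009,0.01,0],[0,0,0,0.006,-0.009,0.06,0],[0,0,0,0.006,-0.009,0.12,0],[0,0,0,0.006,-0.009,0.18,0],[0,0,0,0.006,-0.009,0.23,0],[0,0,0,0.006,-0.009,0.255,0],[0,0,0,0.006,-0.009,0.255,0]])

```text
time: 15.48
ee_pos: [491.9, 290.7, 90.1]
ee_rot: [[-0.367, 0.93, 0.002], [0.93, 0.367, -0.001], [-0.002, 0.001, -1.0]]
ft_force: [0.0, 0.1, -0.6]
width: 22.9
```

```bash
python3 - <<'E'
from h import *
np.set_printoptions(precision=1,suppress=True)
go((493.5,290,87.5));print(arm.read_state()['ee_rot'].round(4))
d=snap('wrist');e=snap('scene')
for x in(d,e):
  P=cloud(x)
  for lo,hi,r in((60,80,32),(51,58,55)):
    m=(np.hypot(P[...,0]-492,P[...,1]-291)<r)&(P[...,2]>lo)&(P[...,2]<hi);q=P[m]
    if len(q)>5: print(len(q),np.percentile(q[:,2],[10,50,90]),cv2.minEnclosingCircle(q[:,:2].astype(np.float32)))
E
```

```text
t 15.47 ee [491.9 290.7  90.1] F [ 0.   0.1 -0.6] w 22.9
(493.5, 290, 87.5) [-0.  0.  0.]
[[-0.4  0.9  0. ]
 [ 0.9  0.4 -0. ]
 [-0.   0.  -1. ]]
4081 [64.1 65.2 66.5] ((490.1298522949219, 289.82769775390625), 25.727760314941406)
6648 [53.6 54.4 55.2] ((490.8520812988281, 289.99652099609375), 49.167388916015625)
349 [63.2 65.7 71.4] ((492.7607727050781, 289.380615234375), 26.263410568237305)
513 [52.6 54.4 56. ] ((492.64581298828125, 289.8303527832031), 49.161869049072266)
```

Centred to under 1 mm, with the collar about 2.7 mm above the face. Last bit down.

>>> arm_command(plan=[[0,0,0,0,0,0.007,0],[0,0,0,0,0,0.014,0],[0,0,0,0,0,0.016,0],[0,0,0,0,0,0.016,0]])

```text
time: 16.08
ee_pos: [492.3, 291.0, 87.7]
ee_rot: [[-0.367, 0.93, 0.003], [0.93, 0.367, -0.001], [-0.002, 0.002, -1.0]]
ft_force: [-0.1, 0.1, -0.5]
width: 22.3
```

>>> arm_command(plan=[[0,0,0,0,0,0.004,0],[0,0,0,0,0,0.008,0],[0,0,0,0,0,0.008,0]])

```text
time: 16.45
ee_pos: [492.4, 291.1, 87.4]
ee_rot: [[-0.368, 0.93, 0.004], [0.93, 0.368, -0.0], [-0.002, 0.003, -1.0]]
ft_force: [-3.0, -0.2, 5.8]
width: 22.9
```

Contact (about 6 N at z 87.4, matching the original seat). Releasing.

>>> arm_command(plan=[[0,0,0,0,0,0,0.35],[0,0,0,0,0,0,0.5],[0,0,0,0,0,0,0.7],[0,0,0,0,0,0,0.8],[0,0,0,0,0,0,0.8],[0,0,0,0,0,0,0.8]])

```text
time: 17.2
ee_pos: [492.4, 291.1, 87.3]
ee_rot: [[-0.368, 0.93, 0.004], [0.93, 0.368, -0.0], [-0.002, 0.003, -1.0]]
ft_force: [0.0, -0.4, 0.4]
width: 68.3
```

>>> arm_command(plan=[[0,0,0,0,0,-0.1,0.8],[0,0,0,0,0,-0.3,0.8],[0,0,0,0,0,-0.6,0.8],[0,0,0,0,0,-0.9,0.8],[0,0,0,0,0,-0.9,0.8],[0,0,0,0,0,-0.9,0.8]])

```text
time: 17.95
ee_pos: [491.7, 291.2, 268.5]
ee_rot: [[-0.368, 0.93, 0.004], [0.93, 0.368, 0.001], [-0.001, 0.005, -1.0]]
ft_force: [-0.5, 0.4, 0.1]
width: 68.2
```

```bash
python3 - <<'E'
from h import *
go((493.5,290,87.5))
snap('wrist','wrist9.png');snap('scene','scene9.png');snap('top','top9.png')
b=cv2.imread('pics/scene9.png');a=cv2.imread('pics/wrist9.png');c=cv2.imread('pics/top9.png')
R=lambda x:cv2.resize(x,(400,300))
cv2.imwrite('pics/c9.png',np.vstack([np.hstack([R(a),R(b)]),np.hstack([R(c),R(b[100:235,270:450])])]))
E
sed -i "s/('scene','top')/('scene','top','wrist')/" m.py; python3 m.py | grep -v yellow
```

```text
t 17.95 ee [491.7 291.2 268.5] F [-0.5  0.4  0.1] w 68.2
(493.5, 290, 87.5) [-0.0085  0.0021  0.905 ]
scene handletop 109 mean [494.2 288.3 142. ] circ 493.3961181640625 290.49737548828125 12.68370246887207 rect [493.2 289.5] [21.8 23.6] 25.2
scene handlemid 289 mean [496.5 282.3 105.5] circ 494.253662109375 288.458984375 12.3013334274292 rect [496.3 284.6] [24. 15.] 29.1
scene collar 274 mean [495.5 283.7  62.5] circ 492.5455017089844 289.82855224609375 26.68122673034668 rect [494.6 287.4] [49.1 46.5] 30.3
scene standtop 530 mean [497.4 279.3  54.5] circ 492.90228271484375 289.046142578125 49.012882232666016 rect [492.6 289.8] [72.3 72.7] 75.2
scene collar+stand 825 mean [496.8 280.6  57.3] circ 492.90228271484375 289.046142578125 49.012882232666016 rect [492.6 289.8] [72.3 72.7] 75.2
scene button 205 mean [556.9 -99.   25.1] circ 557.2294921875 -99.33515167236328 12.628374099731445 rect [557.2 -98.9] [24.2 23.1] 65.6
scene scaletop 7942 mean [ 532.4 -177.1   33.5] circ 495.65667724609375 -173.4450225830078 137.36395263671875 rect [ 495.  -173.5] [219.8 170.5] 14.2
scene bowlrim 107
[... 2920 characters left out ...]
287.9  57.1] circ 490.4453125 289.9588623046875 48.77567672729492 rect [490.9 290.2] [70.2 70.3] 74.9
wrist button 0
wrist scaletop 0
wrist bowlrim 0
wrist jar 2910 mean [619.5 104.8  84.4] circ 621.555908203125 103.65068817138672 30.359731674194336 rect [621.  104.2] [58.9 59.2] 59.6
wrist mudtop 1290 mean [465.3 137.7 148.7] circ 466.2230224609375 136.1383819580078 13.308133125305176 rect [466.  136.5] [25.4 25.5] 57.6
wrist mud 3785 mean [463.6 143.3  97.4] circ 466.1200866699219 136.0509033203125 23.116458892822266 rect [465.1 139. ] [45.  39.9] 15.5
wrist purple 1088 mean [390.3 289.7 124.5] circ 388.3699645996094 291.09344482421875 11.953810691833496 rect [388.4 291.1] [23.  23.1] 63.8
```

View pics/c9.png

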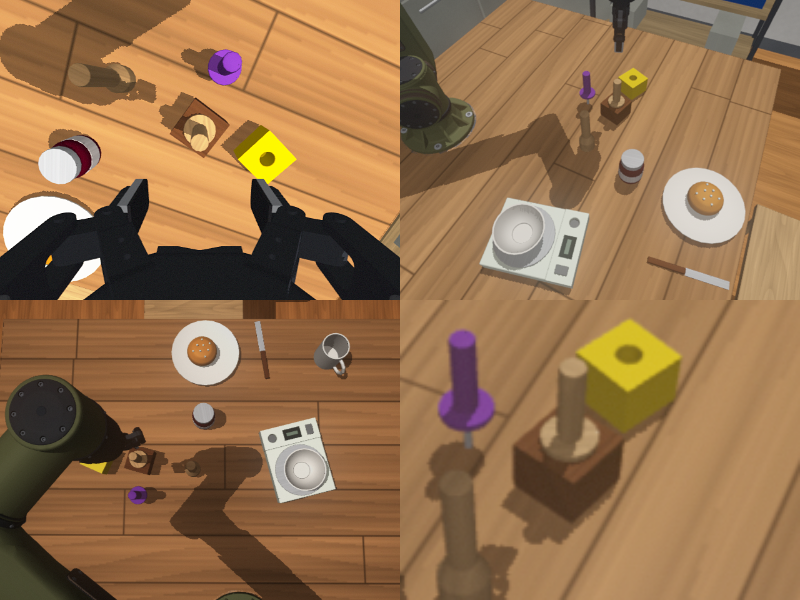

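The picture shows the stick upright in the dark stand with its collar flat (crop (570,430)). The bowl, jar and muddler are unchanged to within 1 mm, and the gripper is clear.

```bash
python3 -c "
from cell import arm
print(arm.finish_job())"
```

```text
the job is handed in; nothing more can be done
None
```

I pressed the zero button fully down with the stick's pin, held it for about 1.4 s, and put the stick back upright in its dark-wood stand. The job is handed in, with the clock at about 18 s of the 48 s allowed.

- **Press:** the tool stopped at a hard stop at z 98 mm while the force rose to 12–13 N. That puts the pin tip at about 21 mm, which is the button's fully-down height. Afterwards the button was back at its resting height. I had no direct reading of the button's travel.
- **Stick:** the collar sits flat on the stand, with its top measured at 62.5 mm. It is centred on the stand to within about 1 mm, and the gripper is open and well clear of everything.
- **Bowl, jar and muddler:** they measured the same as before to within about 1 mm.
- **Disagreements:** the cameras differed from each other by 3–4 mm in absolute position. I worked from offsets within a single camera, and the pin had about 9 mm of clearance both over the button and in the stand hole. No check failed.

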